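# Set the sanding bench's extraction port and start the fan

## Task

Get the dust extraction ready for sanding. With a fingertip, push the upright tab of the round port's shutter until the shutter's index mark lines up with the fourth long scale line, counting the line at the closed end (the thin end of the printed wedge) as the first, and leave it there; then press the start button, the smaller flat one on the control box, fully down and let it come back up. Do not pinch the tab, do not press the mushroom stop button, and leave everything else on the bench where it is.

Things in the scene. Friction and masses are not known exactly. Their poses are not given: they have to be found in the camera images.
- port: extraction port fixed to the bench: plywood frame 236 x 236 mm, 30 mm high, with a round aluminium flange (226 mm across, top at 34 mm) and inside it the turning shutter. Origin on the shutter's axis at bench height, z up, x towards the middle of the scale: the first long line (closed) stands at -45 degrees from x, the fifth (fully open) at +45 degrees (anticlockwise from above).
- shutter (a joint): angle of the shutter (rad): 0 = closed, index mark on the first long line; grows as it opens, anticlockwise from above, to a stop at 1.571, index mark on the fifth. The fourth long line is at 1.178. Dry friction, about 4 N at the tab: it stays where left. Flat disc 169 mm across, top 38 mm above the bench, two open and two solid quarters, bolt head 16 mm across, 8 mm high at the centre.
- tab (a point): the shutter's finger tab, an upright black plate standing on one solid quarter, in line with the index mark: 10 mm thick (tangentially), 32 mm long (radially, from 36 to 68 mm from the axis), top 68 mm above the bench, 30 mm above the disc. The point lies in the middle of the plate's top edge, 52 mm from the axis and 68 mm above the bench, and turns with the shutter.
- index_mark (a point): outer end of the index mark, a black line 3 mm wide on the shutter's rim, radially outside the tab; 84.5 mm from the axis, 38 mm above the bench; turns with the shutter.
- fourth_line (a point): inner end of the fourth long scale line, 87 mm from the axis, 34.5 mm above the bench; the index mark should point at it. The black scale on the flange has five long lines 22.5 degrees apart (87 to 102 mm from the axis, 3 mm wide), a short thin line halfway between each two, and outside them a wedge, thin at the closed end and growing to the open end.
- closed_line (a point): inner end of the first long scale line, at the closed end, 87 mm from the axis, 34.5 mm above the bench.
- station: the fan's grey control box fixed to the bench, 140 (x) x 82 (y) mm, lid 52 mm above the bench. Origin: middle of its underside, z up. The start button lies 33 mm from the middle towards -x of the box, the stop button 33 mm towards +x.
- start (a joint): travel of the start button in m: 0 = up, 0.006 = fully down; springs back. Starts to move at about 1.5 N and takes 5 N to hold fully down.
- start_top (a point): middle of the start button's flat black top, 30 mm across, 66 mm above the bench when up, 9 mm above the steel collar (42 mm across) around it.
- stop (a joint): travel of the stop button in m: 0 = up, 0.006 = fully down; springs back. Not to be pressed.
- stop_top (a point): middle of the stop button's mushroom head, 42 mm across, 78 mm above the bench.
- pot: small white lidded pot, 31 mm across, 38 mm high, standing on the corner of the port's plywood frame; origin in the middle of its underside.
- tape: roll of masking tape lying flat, 100 mm across, 25 mm high; origin in the middle of its underside.
- fin_green: green fin lying flat, about 140 x 112 mm, 7 mm thick; origin near its middle, underside.
- fin_white: white fin lying flat, about 140 x 112 mm, 7 mm thick; origin near its middle, underside.
- sander: long hand-sanding block, 240 x 72 mm, with two red knobs up to 80 mm high; origin in the middle of its underside, x along its length.
- brush: dusting brush lying on the bench; origin on its underside, x along its length.
- bottle: clear bottle, 68 mm across, 170 mm high; origin in the middle of its underside.
Mind the look-alikes: they are no part of the job. Leave any yellow look-alike of the station alone.

How it is judged:
By the outcome, as a careful person would: the job done as asked, in the order asked, and still so for the second after the job is handed in, with the robot touching nothing.
It also fails if it takes over 42 s, if anything falls off the work surface, if the arm or the gripper's body presses on something with over 40 N, if the wrist force passes 120 N, or if a joint passes its speed limit or range.

## Robot

A 7-joint arm with a two-finger parallel gripper is mounted at the origin on the work surface. World frame = base frame: x ahead of the robot, y to its left, z up, the work surface at z = 0. Lengths are in m, angles in rad, forces in N, time in s.
With the tool pointing down it reaches from about 0.425 to 0.825 m from the base axis. Payload 3.6 kg.
Tool frame: the origin (TCP) lies between the finger pads; the fingertips stand ahead of it and the grasp point (between the pads) lies 5 mm behind it (robot.tips_ahead is the z of the fingertips in the tool frame, in m); z points along the fingers, y is the direction in which the jaws open and shut (so a half turn about z gives the same grasp; the last joint's range is limited). The gripper opens to 93 mm and grips with 3 to 60 N. Pads are 15 mm wide; open, the fingers measure 128 mm over their backs; the gripper's body (75 mm by 188 mm) begins 65 mm behind the grasp point.
Start: joints at [1.274, 0.615, -0.013, 1.423, 0.008, 1.103, -0.04], TCP at [0.173, -0.626, 0.233] pointing down, gripper open.
Joint ranges: [-3.12, 3.12], [-0.3, 2.06], [-1.34, 1.32], [0.26, 2.42], [-1.36, 4.5], [0.01, 1.98], [-2.84, 2.84]. Speed limits (rad/s): [2.79, 2.79, 3.14, 3.14, 3.14, 3.14, 3.14].

## Interface

Orientations are given as a rotation vector (axis times angle).
In Python, from rig import robot gives the robot as it stands. The module is installed in compiled form; this text tells all that it offers.
- The arm moves only by the tool play_rows, never from a script. Its argument "rows" is a list of rows, each an object of numbers: "tx", "ty", "tz": the shift along the tool's x, y, z in mm; "turn": the turn about the tool's z in rad. In form: [{"tx": .., "ty": .., "tz": .., "turn": ..}, ...]. A call has 1 to 20 rows; each row shifts and turns the commanded pose from where the row before left it, along the tool's axes as they then stand; what a row does not reach is not made up. A row lasts 1/10 s, in which the tool goes at most 50 mm and 8.59 degrees, less where a joint would pass 70% of its speed; a pose out of reach is approached as far as the arm can. A call with a gripper value outside its range is refused whole. "fingers" is the closure, from -1 (fully open) to 1 (shut), set as the call begins (left out, the last holds). The fingers move at their own pace and stop on an object; "newtons" is the grip in N (left out, the last holds). Time passes only in rows, so rows that do not move let the fingers close. It gives the time, the measured TCP pose, the force and the opening at its end, in the units of the state.
- robot.state(): the state, without advancing time (a new reading comes with each control period).
- robot.get_image(name): name is "scene" or "side" or "wrist"; returns a dict with "image" (420x560x3 uint8, red, green, blue), "fx", "fy", "cx", "cy" (pixels), "pose" (4x4, takes a point from camera to world coordinates); the wrist camera has in their place "hand_eye" (4x4, takes a point from camera to tool coordinates, whose origin is the TCP and whose axes are the flange's). Camera axes: x right, y down, z forward; pixel columns grow to the right and rows downward; lengths in m; the calibration is good to about 2 mm. A picture is of the moment at which its call begins: read the wrist's pose just before it. There is no depth.
- robot.job_done(): hands the job in, once; it reports no verdict.
Trained networks look in a picture, given as the dict that the camera call returned (one of the last four; its "shot" number tells which), for a name from the list of things; names that differ only in an ending like _2 or _b are one class to them, and where a whole thing is asked for, a point or a joint stands for the part that bears it (a point fixed in the world has none). Each returns a list of dicts, best first, with "score" (0 to 1); they miss things now and then, are a little off and sometimes report something else, mostly with a low value. They report only what shows in the picture. A call takes as long as a camera call. They do not tell look-alikes from the thing itself.
- robot.silhouettes(picture, label): "pixels" (420x560 bool, what is visible of it) and "rect" ([left, top, width, height] in pixels, round what is visible of it).
The state is a dict: "t": time; "joint_positions": joint angles; "qd": joint speeds; "tau": joint torques, N m; "ee_pos": TCP position; "tool_rot": TCP orientation; "wrist_force": force on the tool from outside, world axes, zero at the start; "moment": the same for the moment, N m; "gripper_width": finger opening in m.
Only numpy, scipy, OpenCV 4.12 (cv2) and the standard library are available. Lean on these libraries where they do the work, as an engineer would, in place of code of your own. Each camera call takes 0.05 s, during which the arm holds its last target.

## Working session

There is one attempt and no reset: what is moved stays moved. The work goes in short steps, Python scripts to look and compute and a tool call to move; the robot and the scene stay as the last step left them, time stands still between calls to the robot, and variables do not carry over. Pictures are saved under pics/ and viewed, and the job is handed in when it is done.

Besides the shell and the picture viewer there is one more tool, called after ">>>" by a JSON object that holds its "op" and its "data". play_rows: Moves the arm, as the interface text tells. Its arguments: {"type":"object","properties":{"rows":{"type":"array","items":{"type":"object","properties":{"tx":{"type":"number"},"ty":{"type":"number"},"tz":{"type":"number"},"turn":{"type":"number"}}}},"fingers":{"type":"number"},"newtons":{"type":"number"}},"required":["rows"]}

```bash
mkdir -p pics; cat > h.py <<'E'
from rig import robot
import numpy as np, cv2
from scipy.spatial.transform import Rotation as R
def save(p,n): cv2.imwrite('pics/'+n+'.png',p['image'][:,:,::-1])
def P(p,st=None):
    if 'pose' in p: return np.array(p['pose'])
    T=np.eye(4);T[:3,:3]=R.from_rotvec(st['tool_rot']).as_matrix();T[:3,3]=st['ee_pos'];return T@np.array(p['hand_eye'])
def px2w(p,T,u,v,z):
    d=T[:3,:3]@np.array([(u-p['cx'])/p['fx'],(v-p['cy'])/p['fy'],1]);o=T[:3,3];return o+d*(z-o[2])/d[2]
def w2px(p,T,w):
    c=np.linalg.inv(T)@np.append(w,1);return p['fx']*c[0]/c[2]+p['cx'],p['fy']*c[1]/c[2]+p['cy']
E
python3 - <<'E'
from h import *
st=robot.state();print(st['t'],st['ee_pos'],st['tool_rot'],st['gripper_width'],robot.tips_ahead)
for n in('scene','side','wrist'):
    p=robot.get_image(n);save(p,n+'0')
    if n!='wrist': print(n,P(p)[:3,3])
    for l in('port','station','tab','start','stop','pot'):
        for r in robot.silhouettes(p,l)[:3]: print(n,l,round(r['score'],2),r['rect'])
E
```

```text
0.0 [ 0.1730895  -0.62575936  0.2315262 ] [-3.11058403e+00 -4.22314116e-01  5.37674974e-04] 0.09316086580146271 0.014
scene [1.51456108 0.38752141 1.42580515]
scene port 0.56 [280.9, 199.0, 76.8, 64.4]
scene station 0.88 [155.7, 133.8, 37.9, 27.8]
scene station 0.73 [243.3, 145.9, 26.8, 27.8]
scene station 0.6 [385.0, 214.2, 33.9, 18.4]
scene tab 0.79 [298.6, 208.5, 44.1, 34.5]
scene tab 0.71 [237.4, 180.6, 10.7, 11.0]
scene tab 0.49 [283.7, 200.9, 70.2, 58.7]
scene start 0.62 [295.2, 206.6, 45.6, 35.1]
scene stop 0.4 [227.7, 190.8, 10.8, 9.7]
scene stop 0.38 [249.4, 152.4, 10.3, 6.5]
scene stop 0.38 [164.1, 140.2, 8.1, 6.9]
scene pot 0.52 [297.5, 191.6, 8.7, 9.0]
scene pot 0.46 [225.2, 177.0, 32.3, 42.1]
side [0.50441795 0.62111125 0.91109539]
side port 0.87 [233.2, 225.5, 100.7, 84.3]
side station 0.79 [253.3, 154.9, 48.6, 37.1]
side station 0.75 [293.1, 87.7, 49.4, 28.4]
side station 0.55 [320.0, 151.6, 54.9, 33.7]
side tab 0.56 [247.2, 231.7, 61.0, 60.1]
side start 0.58 [351.8, 157.0, 15.3, 6.1]
side start 0.48 [288.3, 159.0, 9.7, 6.3]
side start 0.45 [325.7, 90.2, 7.9, 11.1]
side pot 0.53 [266.6, 156.9, 12.8, 5.2]
wrist station 0.92 [314.1, 4.8, 103.7, 46.3]
wrist station 0.84 [0.0, 4.8, 83.4, 43.8]
```

```bash
python3 - <<'E'
import cv2
for n,b in(('scene0',(140,110,430,290)),('side0',(200,70,420,330))):
    i=cv2.imread(f'pics/{n}.png');x0,y0,x1,y1=b
    c=i[y0:y1,x0:x1];s=min(800/c.shape[1],600/c.shape[0]);cv2.imwrite(f'pics/{n}c.png',cv2.resize(c,None,fx=s,fy=s,interpolation=cv2.INTER_CUBIC));print(n,s)
E
```

```text
scene0 2.7586206896551726
side0 2.3076923076923075
```

View pics/scene0c.png

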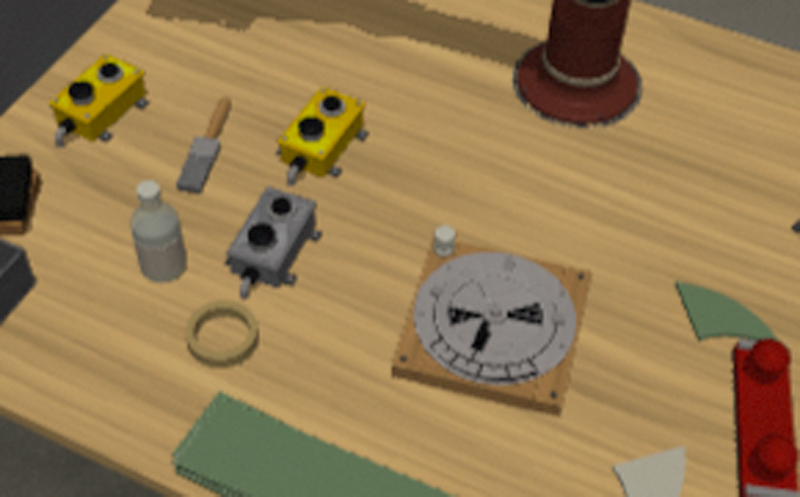

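View pics/side0c.png

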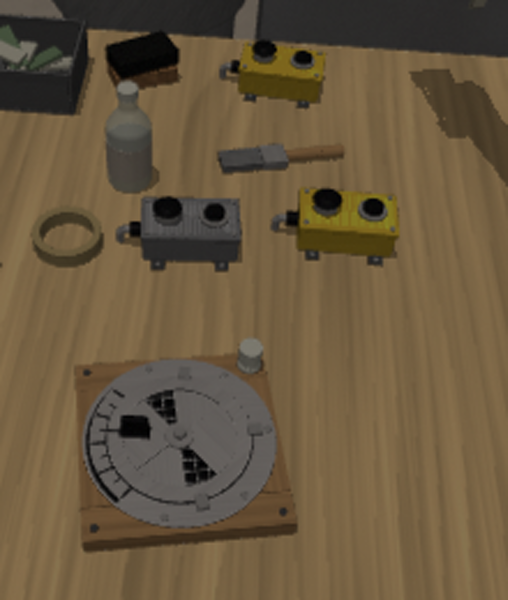

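View pics/wrist0.png

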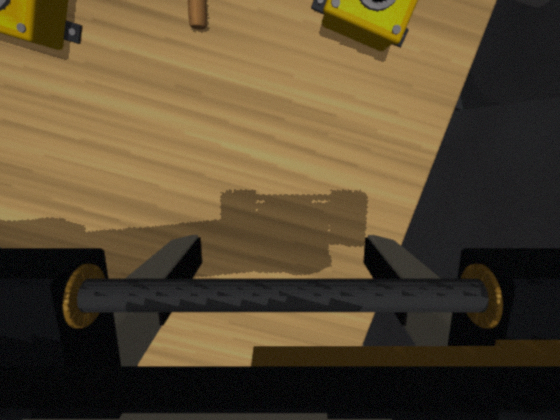

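```bash
python3 - <<'E'
from h import *
p=robot.get_image('side');T=P(p)
q=lambda X,Y,z:print(X,Y,px2w(p,T,200+X/2.3077,70+Y/2.3077,z).round(4))
for a in((180,434,.046),(135,420,.068),(118,390,.034),(125,498,.034),(214,212,.066),(167,207,.078),(250,345,.038),(95,365,.034),(265,360,.03)):q(*a)
i=cv2.imread('pics/side0.png')[215:315,225:345];cv2.imwrite('pics/side0p.png',cv2.resize(i,None,fx=6,fy=6,interpolation=cv2.INTER_CUBIC))
E
```

```text
180 434 [0.5292 0.086  0.046 ]
135 420 [0.581  0.0866 0.068 ]
118 390 [0.6096 0.0247 0.034 ]
125 498 [0.5828 0.167  0.034 ]
214 212 [ 0.513  -0.2636  0.066 ]
167 207 [ 0.5777 -0.2537  0.078 ]
250 345 [ 0.4532 -0.058   0.038 ]
95 365 [ 0.6428 -0.0094  0.034 ]
265 360 [ 0.4331 -0.0425  0.03  ]
```

View pics/side0p.png

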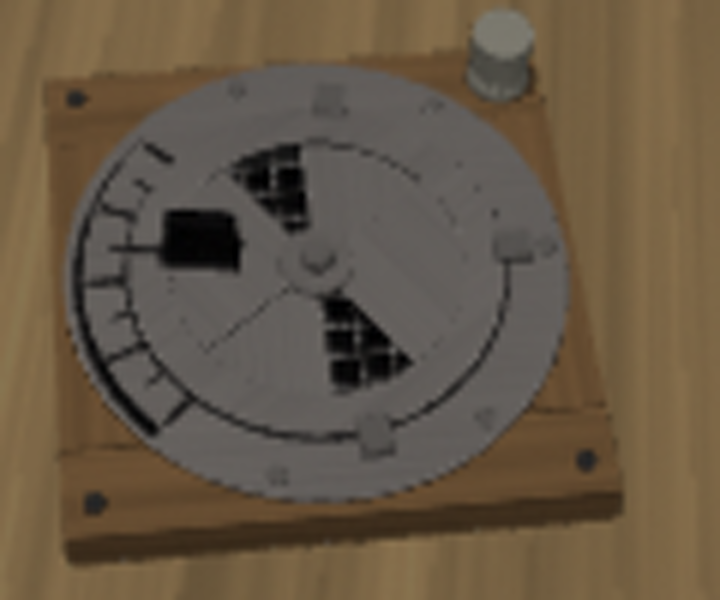

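```bash
python3 - <<'E'
from h import *
p=robot.get_image('wrist');st=robot.state();print(st['t'],st['joint_positions'])
print(np.array(p['hand_eye']).round(3),p['fx'],p['cx'],p['cy']);print(R.from_rotvec(st['tool_rot']).as_matrix().round(4))
p=robot.get_image('scene');T=P(p)
q=lambda X,Y,z:print(X,Y,px2w(p,T,140+X/2.7586,110+Y/2.7586,z).round(4))
for a in((496,315,.046),(483,325,.068),(282,203,.066),(262,235,.078),(162,275,0),(444,245,.03)):q(*a)
E
```

```text
1.15 [ 1.27449481  0.61488824 -0.01258004  1.42342014  0.00805685  1.10341503
 -0.04038254]
[[ 0.001 -0.971 -0.239  0.066]
 [ 1.     0.001  0.     0.001]
 [-0.    -0.239  0.971 -0.152]
 [ 0.     0.     0.     1.   ]] 309.0768033868421 282.3702434578745 207.59562845161938
[[ 9.638e-01  2.666e-01  0.000e+00]
 [ 2.666e-01 -9.638e-01  1.000e-04]
 [ 1.000e-04 -1.000e-04 -1.000e+00]]
496 315 [0.5407 0.0878 0.046 ]
483 325 [0.5796 0.0836 0.068 ]
282 203 [ 0.5133 -0.2663  0.066 ]
262 235 [ 0.5874 -0.2557  0.078 ]
162 275 [ 0.666  -0.3835  0.    ]
444 245 [ 0.4485 -0.0338  0.03  ]
```

```bash
cat >> h.py <<'E'
def sim(pos,rv,rows):
    M=R.from_rotvec(rv).as_matrix();x=np.array(pos,float)
    for a,b,c,t in rows:
        x=x+M@np.array([a,b,c])/1000; M=M@R.from_euler('z',t).as_matrix()
    return x,M
E
python3 - <<'E'
from h import *
st=robot.state()
for tx,ty in((44,-6),(44,-4),(43,-5),(42,-4)):
    x,M=sim(st['ee_pos'],st['tool_rot'],[(tx,ty,-1,-.0725)]*18);print(tx,ty,x,np.degrees(np.arctan2(M[1,0],M[0,0])))
E
```

```text
44 -6 [0.56162155 0.00811403 0.2506812 ] 90.23213484409412
44 -4 [ 0.58757612 -0.01307689  0.25068121] 90.23213484409412
43 -5 [ 0.56400338 -0.01545871  0.25068016] 90.23213484409412
42 -4 [ 0.5663852  -0.03903145  0.25067911] 90.23213484409412
```

>>> {"op": "play_rows", "data": {"rows": [{"tx": 43, "ty": -6, "tz": -1, "turn": -0.0725}, {"tx": 43, "ty": -6, "tz": -1, "turn": -0.0725}, {"tx": 43, "ty": -6, "tz": -1, "turn": -0.0725}, {"tx": 43, "ty": -6, "tz": -1, "turn": -0.0725}, {"tx": 43, "ty": -6, "tz": -1, "turn": -0.0725}, {"tx": 43, "ty": -6, "tz": -1, "turn": -0.0725}, {"tx": 43, "ty": -6, "tz": -1, "turn": -0.0725}, {"tx": 43, "ty": -6, "tz": -1, "turn": -0.0725}, {"tx": 43, "ty": -6, "tz": -1, "turn": -0.0725}, {"tx": 43, "ty": -6, "tz": -1, "turn": -0.0725}, {"tx": 43, "ty": -6, "tz": -1, "turn": -0.0725}, {"tx": 43, "ty": -6, "tz": -1, "turn": -0.0725}, {"tx": 43, "ty": -6, "tz": -1, "turn": -0.0725}, {"tx": 43, "ty": -6, "tz": -1, "turn": -0.0725}, {"tx": 43, "ty": -6, "tz": -1, "turn": -0.0725}, {"tx": 43, "ty": -6, "tz": -1, "turn": -0.0725}, {"tx": 43, "ty": -6, "tz": -1, "turn": -0.0725}, {"tx": 43, "ty": -6, "tz": -1, "turn": -0.0725}, {"tz": 0}, {"tz": 0}], "fingers": 1, "newtons": 10}}

```text
validation failed for argument at $.ro...
```

```bash
python3 - <<'E'
from h import *
st=robot.state();p=robot.get_image('wrist');save(p,'w1');print(st['t'],st['ee_pos'],st['wrist_force'],st['gripper_width'])
import pickle;pickle.dump((p,P(p,st)),open('w1.pkl','wb'))
E
```

```text
1.2 [ 0.17328578 -0.62645828  0.23263503] [0.07985182 0.58025803 0.50304301] 0.09282751668962168
```

View pics/w1.png

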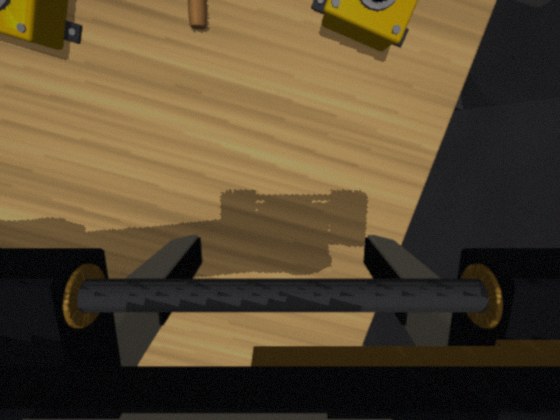

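>>> {"op": "play_rows", "data": {"rows": [{"tx": 43, "ty": -6, "tz": -1, "turn": -0.0725}, {"tx": 43, "ty": -6, "tz": -1, "turn": -0.0725}, {"tx": 43, "ty": -6, "tz": -1, "turn": -0.0725}, {"tx": 43, "ty": -6, "tz": -1, "turn": -0.0725}, {"tx": 43, "ty": -6, "tz": -1, "turn": -0.0725}, {"tx": 43, "ty": -6, "tz": -1, "turn": -0.0725}, {"tx": 43, "ty": -6, "tz": -1, "turn": -0.0725}, {"tx": 43, "ty": -6, "tz": -1, "turn": -0.0725}, {"tx": 43, "ty": -6, "tz": -1, "turn": -0.0725}, {"tx": 43, "ty": -6, "tz": -1, "turn": -0.0725}, {"tx": 43, "ty": -6, "tz": -1, "turn": -0.0725}, {"tx": 43, "ty": -6, "tz": -1, "turn": -0.0725}, {"tx": 43, "ty": -6, "tz": -1, "turn": -0.0725}, {"tx": 43, "ty": -6, "tz": -1, "turn": -0.0725}, {"tx": 43, "ty": -6, "tz": -1, "turn": -0.0725}, {"tx": 43, "ty": -6, "tz": -1, "turn": -0.0725}, {"tx": 43, "ty": -6, "tz": -1, "turn": -0.0725}, {"tx": 43, "ty": -6, "tz": -1, "turn": -0.0725}, {"tx": 0, "ty": 0, "tz": 0, "turn": 0}], "fingers": 1, "newtons": 10}}

```text
t: 3.15
ee_pos: [0.5504, 0.0041, 0.2517]
tool_rot: [-2.199, -2.239, -0.008]
wrist_force: [-0.4, 0.0, 0.4]
gripper_width: 0.0005
```

```bash
python3 - <<'E'
from h import *
st=robot.state();p=robot.get_image('wrist');save(p,'w2');print(st['t'],st['ee_pos'],st['wrist_force'],st['gripper_width'])
import pickle;pickle.dump((p,P(p,st)),open('w2.pkl','wb'))
E
```

```text
3.15 [0.55043581 0.00414369 0.25167339] [-0.40895874  0.0243787   0.4003449 ] 0.00045089362857238626
```

View pics/w2.png

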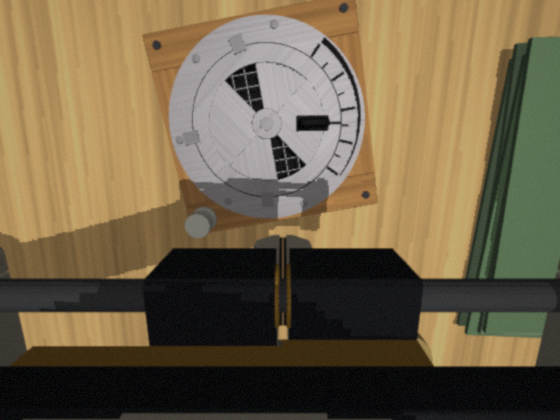

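```bash
python3 - <<'E'
import cv2
i=cv2.imread('pics/w2.png')[10:210,200:400];cv2.imwrite('pics/w2c.png',cv2.resize(i,None,fx=3,fy=3,interpolation=cv2.INTER_CUBIC))
E
```

```text
(no output)
```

View pics/w2c.png

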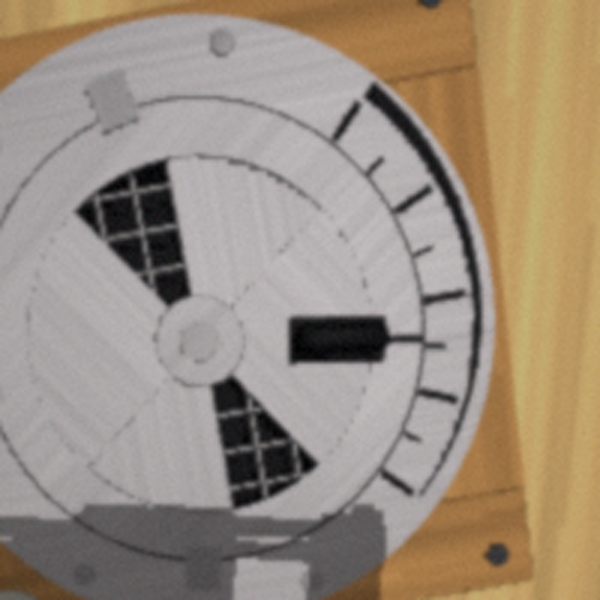

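```bash
python3 - <<'E'
from h import *
import pickle
from scipy.optimize import least_squares
p,T=pickle.load(open('w2.pkl','rb'))
q=lambda X,Y,z:px2w(p,T,200+X/3-.33,10+Y/3-.33,z)[:2]
L=np.array([q(X,Y,.0345) for X,Y in((396,481),(437,396),(443,296),(412,200),(347,120))])
th=np.radians([-45,-22.5,0,22.5,45])
f=lambda v:(v[:2]+v[3]*np.c_[np.cos(th+v[2]),np.sin(th+v[2])]-L).ravel()
r=least_squares(f,[.55,.09,0,.0945]);print(r.x,np.abs(r.fun).max())
c=r.x[:2]
print('bolt',q(198,342,.046))
for n,X,Y,z in(('tab',338,340,.068),('idx',423,338,.038),('idx in',385,339,.038)):
    w=q(X,Y,z)-c;print(n,w+c,np.hypot(*w),np.arctan2(w[1],w[0])-r.x[2]+np.pi/4)
E
```

```text
[0.53131469 0.07982172 0.19068783 0.09443889] 0.000355357810832381
bolt [0.53119922 0.07872659]
tab [0.58129962 0.07968888] 0.049985101340404375 0.5920525973564772
idx [0.61644202 0.08207391] 0.0851571197982705 0.621160869921079
idx in [0.60199132 0.08142976] 0.07069491617004736 0.6174584405729245
```

>>> {"op": "play_rows", "data": {"rows": [{"tx": 10, "ty": 8, "tz": 35, "turn": 0}, {"tx": 10, "ty": 8, "tz": 35, "turn": 0}, {"tx": 10, "ty": 8, "tz": 35, "turn": 0}, {"tx": 10, "ty": 9, "tz": 35, "turn": 0}, {"tx": 0, "ty": 0, "tz": 30, "turn": 0}, {"tx": 0, "ty": 0, "tz": 20, "turn": 0}, {"tx": 0, "ty": 0, "tz": 0, "turn": 0}, {"tx": 0, "ty": 0, "tz": 0, "turn": 0}]}}

```text
t: 4.0
ee_pos: [0.5844, 0.0338, 0.0609]
tool_rot: [2.219, 2.223, -0.001]
wrist_force: [0.1, 0.3, -0.1]
gripper_width: 0.0004
```

```bash
python3 - <<'E'
from h import *
st=robot.state();p=robot.get_image('wrist');save(p,'w3');print(st['t'],st['ee_pos'],st['wrist_force'],st['tool_rot'])
p=robot.get_image('side');i=p['image'][200:320,210:350,::-1];cv2.imwrite('pics/s3.png',cv2.resize(i,None,fx=5,fy=5,interpolation=cv2.INTER_CUBIC))
E
```

```text
4.0 [0.58436448 0.03381092 0.06085191] [ 0.10376539  0.29046125 -0.13204903] [ 2.21875492e+00  2.22295844e+00 -6.82844528e-04]
```

View pics/w3.png

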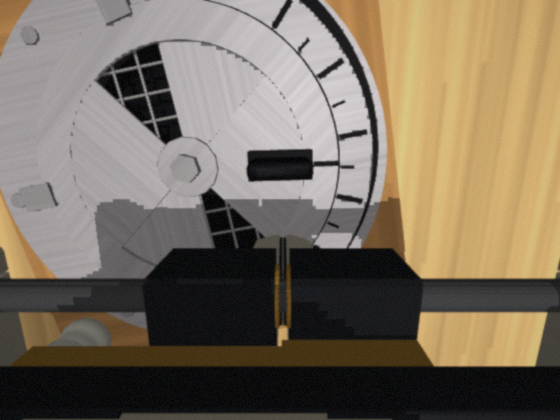

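View pics/s3.png

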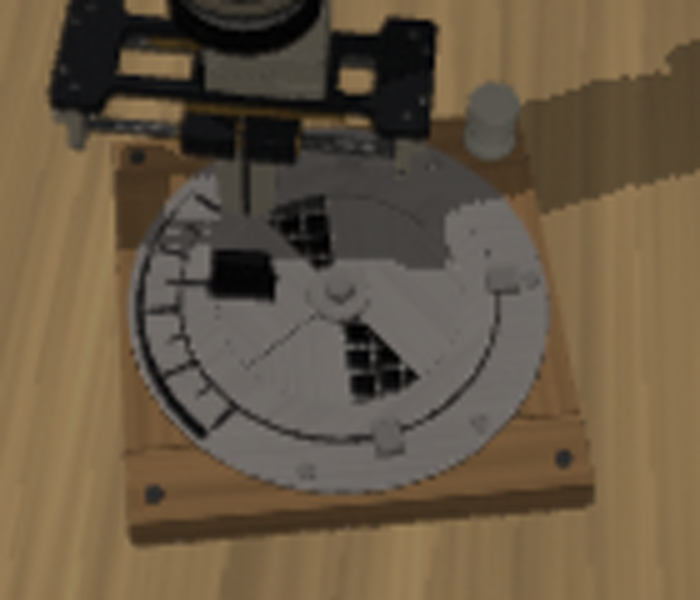

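>>> {"op": "play_rows", "data": {"rows": [{"tx": 10, "ty": 0, "tz": 0, "turn": 0}, {"tx": 12, "ty": 0, "tz": 0, "turn": 0}, {"tx": 8, "ty": 0, "tz": 0, "turn": 0}, {"tx": 4, "ty": 0, "tz": 0, "turn": 0}, {"tx": 2.6, "ty": 0.5, "tz": 0, "turn": -0.05}, {"tx": 2.6, "ty": 0.5, "tz": 0, "turn": -0.05}, {"tx": 2.6, "ty": 0.5, "tz": 0, "turn": -0.05}, {"tx": 2.6, "ty": 0.5, "tz": 0, "turn": -0.05}, {"tx": 2.6, "ty": 0.5, "tz": 0, "turn": -0.05}, {"tx": 2.6, "ty": 0.5, "tz": 0, "turn": -0.05}, {"tx": 2.6, "ty": 0.5, "tz": 0, "turn": -0.05}, {"tx": 2.6, "ty": 0.5, "tz": 0, "turn": -0.05}, {"tx": 0, "ty": 0, "tz": 0, "turn": 0}, {"tx": 0, "ty": 0, "tz": 0, "turn": 0}]}}

```text
t: 5.5
ee_pos: [0.5849, 0.0887, 0.0612]
tool_rot: [1.732, 2.618, -0.001]
wrist_force: [2.2, -4.7, 3.7]
gripper_width: 0.0007
```

```bash
cat > m.py <<'E'
from h import *
import sys,pickle
n=sys.argv[1]
st=robot.state();p=robot.get_image('wrist');save(p,n);T=P(p,st);pickle.dump((p,T),open(n+'.pkl','wb'))
M=R.from_rotvec(st['tool_rot']).as_matrix();phi=np.arctan2(M[1,0],M[0,0])-np.pi/2
c=np.array([.5313,.0798]);w=st['ee_pos'][:2]-c
print('t',st['t'],st['ee_pos'],'F',st['wrist_force'],'phi',phi,'radial',w@[np.cos(phi),np.sin(phi)],'tang',w@[-np.sin(phi),np.cos(phi)])
i=p['image'][0:260,130:420,::-1];cv2.imwrite(f'pics/{n}c.png',cv2.resize(i,None,fx=2.3,fy=2.3,interpolation=cv2.INTER_CUBIC))
E
python3 m.py w4
```

```text
t 5.5 [0.58488196 0.08873808 0.0612305 ] F [ 2.20877363 -4.71465487  3.7359556 ] phi 0.40196304979525666 radial 0.05280800333621988 tang -0.012736965913404378
```

View pics/w4c.png

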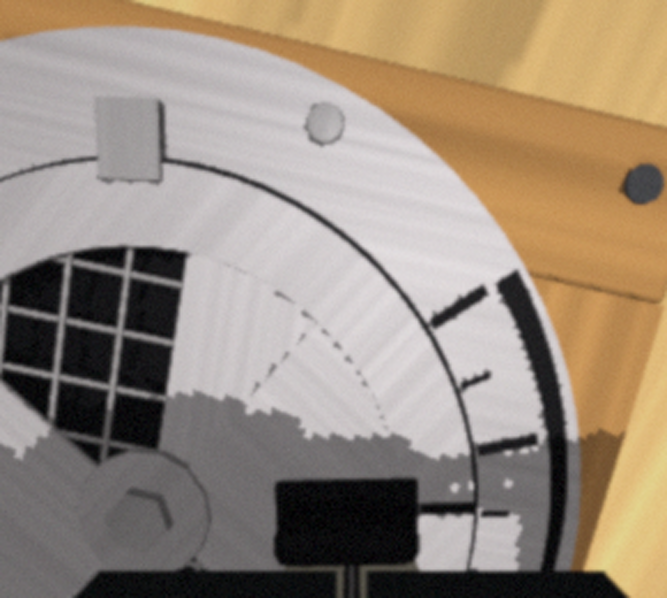

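```bash
cat > g.py <<'E'
from h import *
import sys,pickle
# args: name, fourth inner & outer, fifth inner/outer? generic: X,Y,z list in crop px -> angle in port frame
n=sys.argv[1];p,T=pickle.load(open(n+'.pkl','rb'));c=np.array([.5313,.0798])
for a in sys.argv[2:]:
    X,Y,z=map(float,a.split(','));w=px2w(p,T,130+(X+.5)/2.3-.5,(Y+.5)/2.3-.5,z)[:2]-c
    print(a,'r',np.hypot(*w).round(4),'th',(np.arctan2(w[1],w[0])-.1907+np.pi/4).round(4))
E
python3 g.py w4 435,321,.0345 487,290,.0345 480,450,.0345 535,439,.0345 497,514,.0345 472,508,.038 420,508,.038 134,513,.046
```

```text
435,321,.0345 r 0.0879 th 1.5717
487,290,.0345 r 0.1023 th 1.5662
480,450,.0345 r 0.0877 th 1.1749
535,439,.0345 r 0.1019 th 1.1786
497,514,.0345 r 0.0915 th 0.9796
472,508,.038 r 0.0843 th 1.0097
420,508,.038 r 0.0709 th 1.0118
134,513,.046 r 0.0021 th 2.544
```

>>> {"op": "play_rows", "data": {"rows": [{"tx": 1.6, "ty": 0.3, "tz": 0, "turn": -0.03}, {"tx": 1.6, "ty": 0.3, "tz": 0, "turn": -0.03}, {"tx": 1.6, "ty": 0.3, "tz": 0, "turn": -0.03}, {"tx": 1.6, "ty": 0.3, "tz": 0, "turn": -0.03}, {"tx": 1.3, "ty": 0.2, "tz": 0, "turn": -0.025}, {"tx": 0, "ty": 0, "tz": 0, "turn": 0}, {"tx": 0, "ty": 0, "tz": 0, "turn": 0}]}}

```text
t: 6.25
ee_pos: [0.5827, 0.0972, 0.0611]
tool_rot: [1.537, 2.738, 0.0]
wrist_force: [1.7, -5.6, 4.0]
gripper_width: 0.0009
```

```bash
python3 m.py w5
```

```text
t 6.25 [0.58267145 0.09721778 0.06110254] F [ 1.70219294 -5.62785738  4.0383645 ] phi 0.5475835302423282 radial 0.05292832215708843 tang -0.011874250483474241
```

View pics/w5c.png

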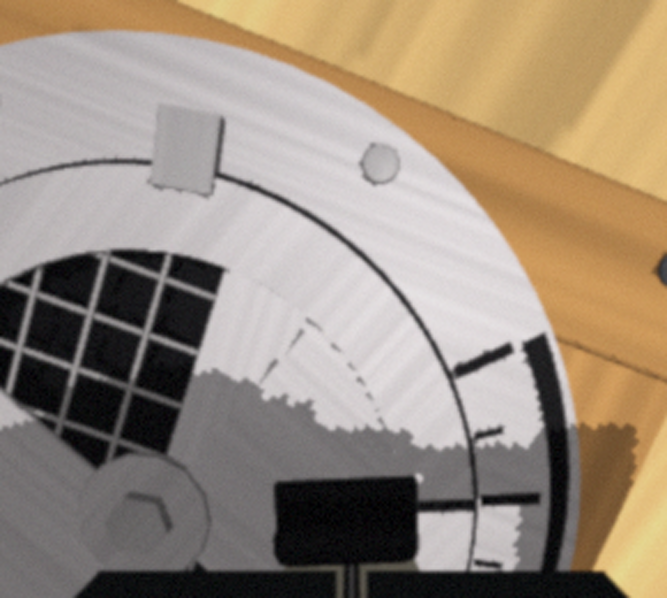

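```bash
python3 g.py w5 483,500,.0345 538,498,.0345 472,505,.038 420,507,.038; python3 - <<'E'
import cv2
i=cv2.imread('pics/w5.png')[195:240,300:380];cv2.imwrite('pics/w5d.png',cv2.resize(i,None,fx=10,fy=10,interpolation=cv2.INTER_CUBIC))
E
```

```text
483,500,.0345 r 0.0877 th 1.1779
538,498,.0345 r 0.102 th 1.1784
472,505,.038 r 0.0843 th 1.1752
420,507,.038 r 0.0709 th 1.1736
```

View pics/w5d.png

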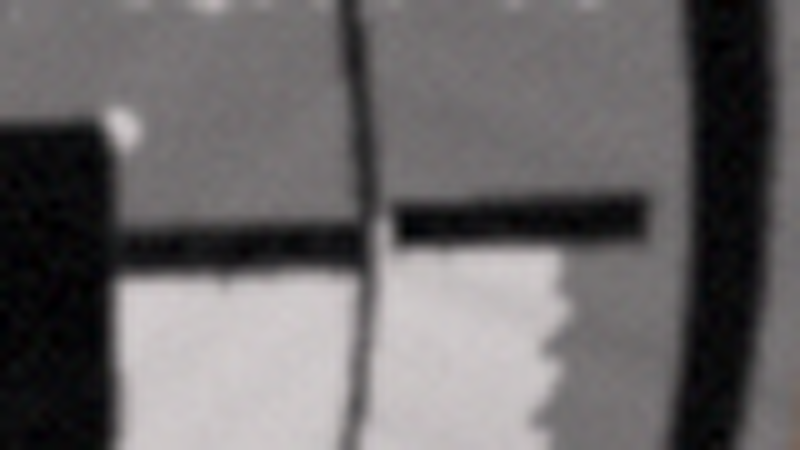

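>>> {"op": "play_rows", "data": {"rows": [{"tx": -4, "ty": 0, "tz": 0, "turn": 0}, {"tx": -12, "ty": 0, "tz": 0, "turn": 0}, {"tx": -12, "ty": 0, "tz": 0, "turn": 0}, {"tx": -12, "ty": 0, "tz": 0, "turn": 0}, {"tx": 0, "ty": 0, "tz": 0, "turn": 0}, {"tx": 0, "ty": 0, "tz": 0, "turn": 0}]}}

```text
t: 6.9
ee_pos: [0.6026, 0.0634, 0.0604]
tool_rot: [-1.537, -2.739, -0.001]
wrist_force: [-0.3, 0.1, 0.6]
gripper_width: 0.0004
```

```bash
python3 m.py w6; python3 - <<'E'
import cv2
i=cv2.imread('pics/w6.png')[90:210,240:400];cv2.imwrite('pics/w6d.png',cv2.resize(i,None,fx=5,fy=5,interpolation=cv2.INTER_CUBIC))
E
```

```text
t 6.9 [0.60261202 0.06336195 0.06040568] F [-0.34211188  0.13361898  0.64021777] phi 0.5477171838398087 radial 0.05232023196171182 tang -0.05116841478816123
```

View pics/w6d.png

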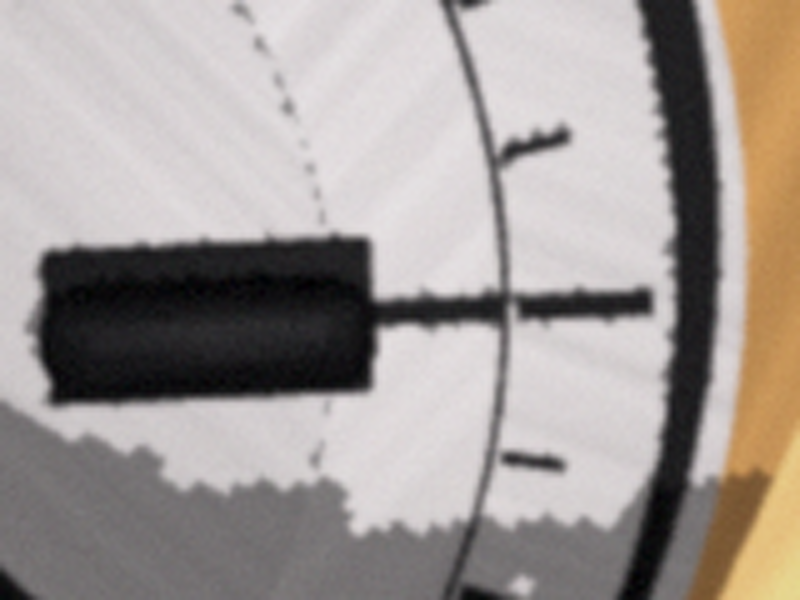

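View pics/w6c.png

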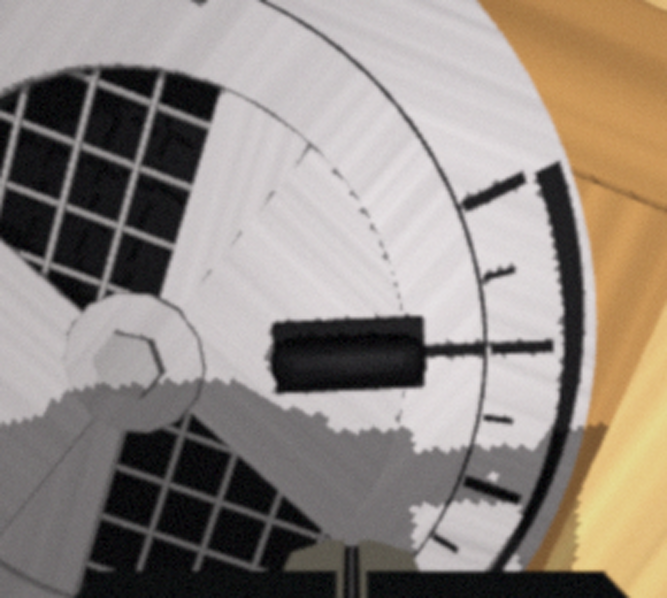

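```bash
python3 g.py w6 493,348,.0345 550,346.5,.0345 482,350,.038 430,351.5,.038 465,206,.0345
python3 - <<'E'
from h import *
p=robot.get_image('side');T=P(p);save(p,'s6')
print(robot.state()['joint_positions'])
i=p['image'][140:200,240:390,::-1];cv2.imwrite('pics/s6c.png',cv2.resize(i,None,fx=5,fy=5,interpolation=cv2.INTER_CUBIC))
E
```

```text
493,348,.0345 r 0.0876 th 1.1762
550,346.5,.0345 r 0.1017 th 1.1753
482,350,.038 r 0.0843 th 1.1743
430,351.5,.038 r 0.0717 th 1.1746
465,206,.0345 r 0.0871 th 1.5674
[ 0.13912377  0.79693963 -0.47293535  1.71473148  0.49557557  0.75177433
 -0.0307978 ]
```

View pics/s6c.png

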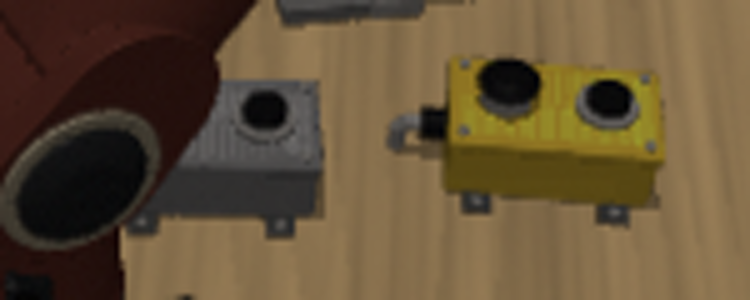

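```bash
python3 - <<'E'
from h import *
st=robot.state()
from scipy.optimize import fsolve
g=lambda v:(sim(st['ee_pos'],st['tool_rot'],[(v[0],v[1],0,.07)]*12)[0][:2]-[.526,-.34])*1000
v=fsolve(g,[-30,0]);print(v)
E
```

```text
[-33.16589148 -12.14723128]
```

>>> {"op": "play_rows", "data": {"rows": [{"tx": 0, "ty": 0, "tz": -40, "turn": 0}, {"tx": 0, "ty": 0, "tz": -40, "turn": 0}, {"tx": 0, "ty": 0, "tz": -40, "turn": 0}, {"tx": 0, "ty": 0, "tz": -40, "turn": 0}, {"tx": 0, "ty": 0, "tz": -30, "turn": 0}, {"tx": -33, "ty": -12, "tz": 0, "turn": 0.07}, {"tx": -33, "ty": -12, "tz": 0, "turn": 0.07}, {"tx": -33, "ty": -12, "tz": 0, "turn": 0.07}, {"tx": -33, "ty": -12, "tz": 0, "turn": 0.07}, {"tx": -33, "ty": -12, "tz": 0, "turn": 0.07}, {"tx": -33, "ty": -12, "tz": 0, "turn": 0.07}, {"tx": -33, "ty": -12, "tz": 0, "turn": 0.07}, {"tx": -33, "ty": -12, "tz": 0, "turn": 0.07}, {"tx": -33, "ty": -12, "tz": 0, "turn": 0.07}, {"tx": -33, "ty": -12, "tz": 0, "turn": 0.07}, {"tx": -33, "ty": -12, "tz": 0, "turn": 0.07}, {"tx": -33, "ty": -12, "tz": 0, "turn": 0.07}, {"tx": 0, "ty": 0, "tz": 0, "turn": 0}, {"tx": 0, "ty": 0, "tz": 0, "turn": 0}]}}

```text
t: 8.9
ee_pos: [0.5272, -0.3382, 0.2506]
tool_rot: [-2.52, -1.875, -0.001]
wrist_force: [1.0, 0.9, -0.4]
gripper_width: 0.0003
```

```bash
python3 m.py w7
```

```text
t 8.9 [ 0.52721473 -0.33822451  0.25056135] F [ 0.99358317  0.88295629 -0.36822927] phi -0.29121742217205604 radial 0.11610935267975757 tang -0.4015965589374285
```

View pics/w7.png

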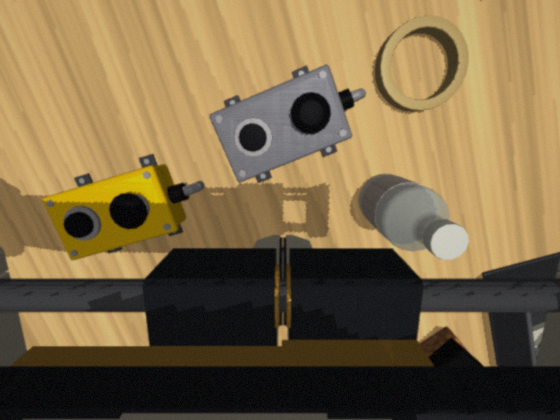

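View pics/w7c.png

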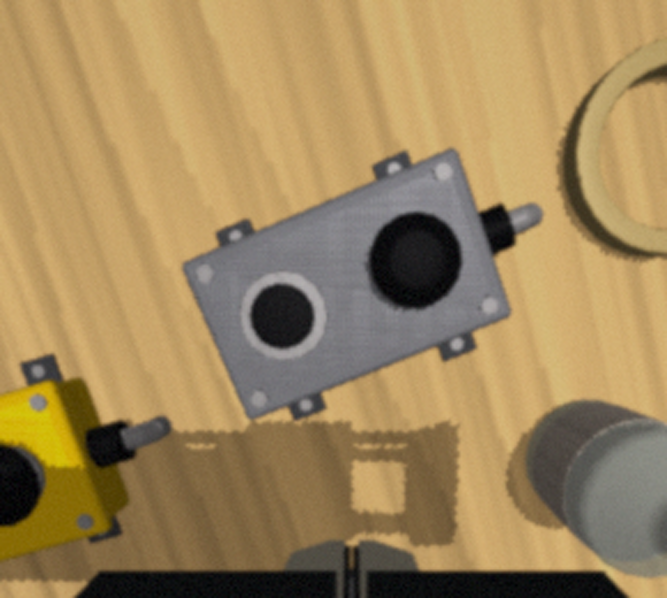

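```bash
python3 - <<'E'
from h import *
import pickle
p,T=pickle.load(open('w7.pkl','rb'))
q=lambda X,Y,z:px2w(p,T,130+(X+.5)/2.3-.5,(Y+.5)/2.3-.5,z)
s=q(282,316,.066);t=q(415,259,.078);b=px2w(p,T,447,240,.17);print(s,t,np.hypot(*(t-s)[:2]),'bottle',b)
st=robot.state();M=R.from_rotvec(st['tool_rot']).as_matrix()
for n,w in(('start',s),('stop',t),('bottle',b)):print(n,(M.T@(w-st['ee_pos']))*1000, (M.T@(w-s))*1000)
E
```

```text
[ 0.51442747 -0.2720349   0.066     ] [ 0.57877901 -0.26568378  0.078     ] 0.06466418723115472 bottle [ 0.64814648 -0.39343977  0.17      ]
start [ 57.81137191 -31.63505065 184.82673094] [0. 0. 0.]
stop [ 82.2340491   28.25093052 172.88272791] [ 24.42267719  59.88598117 -11.94400303]
bottle [-20.33673972 131.12673986  80.72393941] [ -78.14811163  162.76179052 -104.10279153]
```

>>> {"op": "play_rows", "data": {"rows": [{"tx": 20, "ty": -11, "tz": 0, "turn": 0}, {"tx": 20, "ty": -11, "tz": 0, "turn": 0}, {"tx": 18, "ty": -10, "tz": 30, "turn": 0}, {"tx": 0, "ty": 0, "tz": 40, "turn": 0}, {"tx": 0, "ty": 0, "tz": 40, "turn": 0}, {"tx": 0, "ty": 0, "tz": 30, "turn": 0}, {"tx": 0, "ty": 0, "tz": 18, "turn": 0}, {"tx": 0, "ty": 0, "tz": 0, "turn": 0}, {"tx": 0, "ty": 0, "tz": 0, "turn": 0}]}}

```text
t: 9.85
ee_pos: [0.5147, -0.2721, 0.0932]
tool_rot: [-2.517, -1.879, -0.002]
wrist_force: [0.4, 0.5, 0.3]
gripper_width: 0.0005
```

```bash
python3 m.py w8;  python3 - <<'E'
from h import *
p=robot.get_image('side');i=p['image'][90:210,210:370,::-1];cv2.imwrite('pics/s8.png',cv2.resize(i,None,fx=5,fy=5,interpolation=cv2.INTER_CUBIC))
E
```

```text
t 9.85 [ 0.51473284 -0.2720521   0.09315993] F [0.41029769 0.5227397  0.33167623] phi -0.28806962962812155 radial 0.08407736905797951 tang -0.3420604753454583
```

View pics/w8.png

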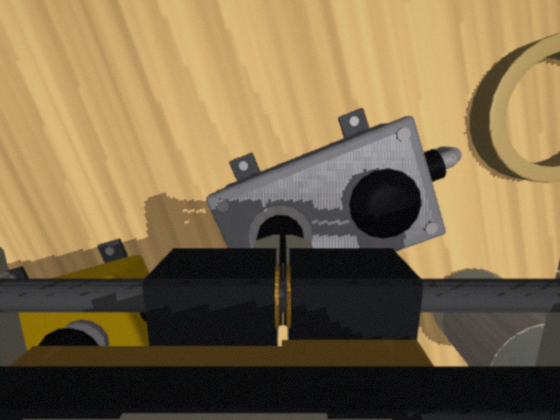

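View pics/s8.png

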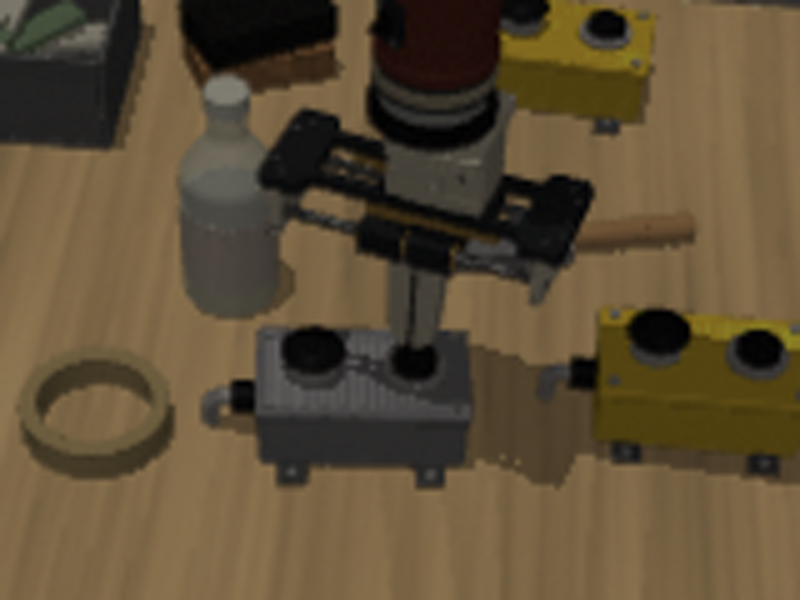

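The finger stands 13 mm above the grey box's start button (wrist px ~(282,230)), clear of the stop head and the bottle. Now I press.

>>> {"op": "play_rows", "data": {"rows": [{"tx": 0, "ty": 0, "tz": 8, "turn": 0}, {"tx": 0, "ty": 0, "tz": 4, "turn": 0}, {"tx": 0, "ty": 0, "tz": 3, "turn": 0}, {"tx": 0, "ty": 0, "tz": 3, "turn": 0}, {"tx": 0, "ty": 0, "tz": 1, "turn": 0}, {"tx": 0, "ty": 0, "tz": 0, "turn": 0}, {"tx": 0, "ty": 0, "tz": 0, "turn": 0}, {"tx": 0, "ty": 0, "tz": 0, "turn": 0}]}}

```text
t: 10.75
ee_pos: [0.5136, -0.2738, 0.0744]
tool_rot: [2.52, 1.875, 0.0]
wrist_force: [-1.3, 0.5, 6.1]
gripper_width: 0.0003
```

>>> {"op": "play_rows", "data": {"rows": [{"tx": 0, "ty": 0, "tz": 1, "turn": 0}, {"tx": 0, "ty": 0, "tz": 1, "turn": 0}, {"tx": 0, "ty": 0, "tz": 0, "turn": 0}, {"tx": 0, "ty": 0, "tz": 0, "turn": 0}, {"tx": 0, "ty": 0, "tz": 0, "turn": 0}]}}

```text
t: 11.25
ee_pos: [0.5136, -0.2738, 0.0742]
tool_rot: [2.519, 1.875, -0.0]
wrist_force: [-4.1, 2.2, 15.8]
gripper_width: 0.0002
```

Hard stop reached: force rose to 16 N with no more travel. Next I release, back away and look.

>>> {"op": "play_rows", "data": {"rows": [{"tx": 0, "ty": 0, "tz": -5, "turn": 0}, {"tx": 0, "ty": 0, "tz": -20, "turn": 0}, {"tx": 0, "ty": 0, "tz": -40, "turn": 0}, {"tx": 0, "ty": 0, "tz": -40, "turn": 0}, {"tx": 0, "ty": 0, "tz": -40, "turn": 0}, {"tx": -20, "ty": 0, "tz": -30, "turn": 0}, {"tx": -30, "ty": 0, "tz": 0, "turn": 0}, {"tx": -20, "ty": 0, "tz": 0, "turn": 0}, {"tx": 0, "ty": 0, "tz": 0, "turn": 0}, {"tx": 0, "ty": 0, "tz": 0, "turn": 0}]}}

```text
t: 12.25
ee_pos: [0.4933, -0.34, 0.246]
tool_rot: [-2.519, -1.875, -0.001]
wrist_force: [0.6, 0.4, -0.4]
gripper_width: 0.0001
```

```bash
python3 m.py w9;  python3 - <<'E'
from h import *
p=robot.get_image('side');save(p,'s9');i=p['image'][130:330,200:400,::-1];cv2.imwrite('pics/s9c.png',cv2.resize(i,None,fx=3,fy=3,interpolation=cv2.INTER_CUBIC))
E
```

```text
t 12.25 [ 0.49331184 -0.3399761   0.24604354] F [ 0.63360858  0.38968248 -0.42044934] phi -0.2911848201774043 radial 0.08412338762199795 tang -0.41301129403746706
```

View pics/w9.png

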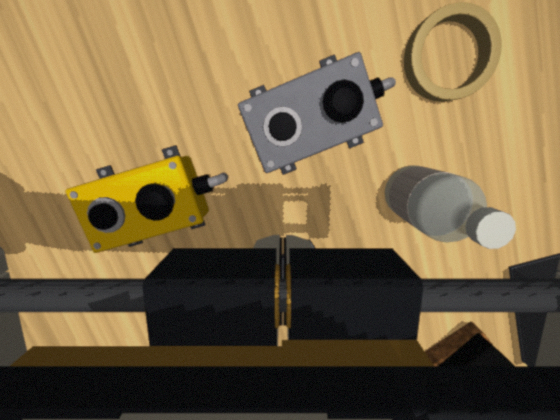

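View pics/s9c.png

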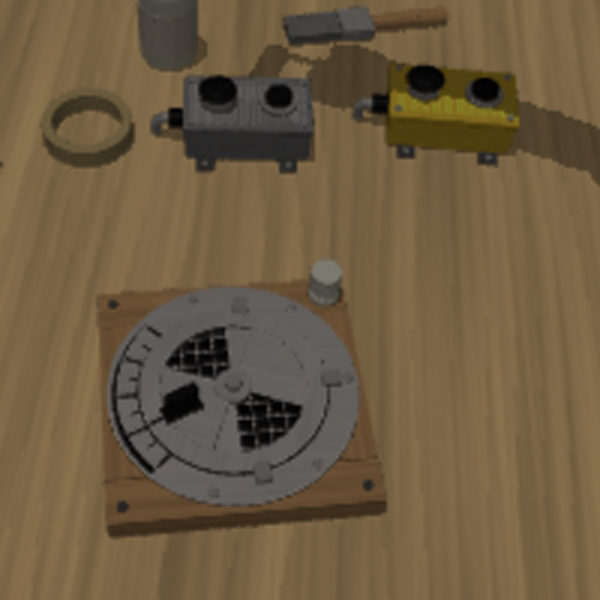

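The pictures show the index mark on the fourth line (crop ~(143,430)), the start button back up, nothing else moved, and the arm clear. I'm handing it in.

```bash
python3 -c "
from rig import robot
print(robot.job_done())"
```

```text
the job is handed in; nothing more can be done
None
```

The shutter is set to the fourth long line and the start button has been pressed and released; I handed the job in at about 12.3 s of the 42 s allowed.

- **Shutter:** I pushed the tab with the closed fingertips from one side, without pinching it. After backing off, a close wrist picture put the index mark at about 1.1745 rad. The fourth line measured 1.176 in the same picture, against 1.178 nominal, so the mark is within about 0.3 mm of it. A side picture after the button press still showed it on that line.
- **Start button:** I pressed the start button on the grey box. The force rose to about 16 N with no more travel, at about the height expected for fully down. Afterwards it looked level and up again in the pictures.
- **Everything else:** The fingers stayed clear of the stop button. In the last pictures the pot, tape, bottle, brush and yellow boxes appeared where they were, and the arm touched nothing. I did not look at the fins or the sander again, but the arm never went near them.

No check failed. My first move call was refused because of its format, so nothing moved. During the approach to the tab the arm stopped about 10 mm short sideways, and I made that up before the push.

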